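# Dry-fit the last strip in the clamping board and close the fence

### The arm

A 6-joint arm with a two-finger parallel gripper is mounted at the origin on the work surface. World frame = base frame: x ahead of the robot, y to its left, z up, the work surface at z = 0. Lengths are in mm, angles in rad, forces in N, time in s.
With the tool pointing down it reaches from about 300 to 775 mm from the base axis. Payload 14.6 kg.
Tool frame: the origin (TCP) lies at the very end of the fingers, on their centre line; the grasp point (between the pads) lies 19 mm behind it; z points along the fingers, y is the direction in which the jaws open and shut (so a half turn about z gives the same grasp; the last joint's range is limited). The gripper opens to 94 mm and grips with 3 to 60 N. Pads are 16 mm wide; open, the fingers measure 119 mm over their backs; the gripper's body (75 mm by 177 mm) begins 78 mm behind the grasp point.
Start: joints at [-1.412, 0.3, 1.521, -0, 1.321, -0.067], TCP at [123.131, -536.03, 205.446] pointing down, gripper open.
Joint ranges: [-3.03, 3.03], [-0.79, 2.21], [0.23, 2.52], [-1.04, 4.18], [0, 3.07], [-2.55, 2.55]. Speed limits (rad/s): [2.22, 2.22, 2.57, 3.14, 3.14, 3.14].

### API

Orientations are given as [roll, pitch, yaw] about the fixed x, y, z axes, in that order (R = Rz(yaw) Ry(pitch) Rx(roll)).
In Python, from cell import manip gives the robot as it stands.
- The arm moves only by the shell command python3 -m pendant 'ROWS' [FORCE]. ROWS is JSON, a list of rows, each an object with "claw": the finger opening in m, from 0 to 0.094; "delta_pos": the shift along the tool's x, y, z in m, a list of three; "rotation": the turn, a rotation vector about the tool's x, y, z in rad, a list of three. A call has 1 to 10 rows; each row is the pose to reach, as a shift and turn from the pose measured when the call began, along the tool's axes at that moment; what a row does not reach only later rows make up. A row lasts 1/8 s, in which the tool goes at most 62.5 mm and 10.7 degrees, less where a joint would pass 70% of its speed; a pose out of reach is approached as far as the arm can. A call with a gripper value outside its range is refused whole. The fingers move at their own pace and stop on an object; FORCE is the grip in N (left out, the last holds). Time passes only in rows, so rows that repeat a pose let the fingers close. It gives the time, the measured TCP pose, the force and the opening at its end, in the units of the state.
- manip.read_state(): the state, without advancing time (a new reading comes with each control period).
- manip.camera(name): name is "scene" or "top" or "wrist"; returns the picture (400x640x3 uint8, red, green, blue); there is no depth.
- manip.camera_model(name): a dict with "fx", "fy", "cx", "cy" (pixels), "distortion" ([k1, k2, p1, p2, k3] as OpenCV has them; the pictures are not rectified), "cam_to_world" (4x4, takes a point from camera to world coordinates); the wrist camera has in their place "T_tool_cam" (4x4, takes a point from camera to tool coordinates, whose origin is the TCP and whose axes are the flange's). Camera axes: x right, y up, looking along -z (the intrinsics and any distortion apply to the point x, -y, -z); pixel columns grow to the right and rows downward; lengths in mm; the calibration is good to about 2 mm. A picture is of the moment at which its call begins: read the wrist's pose just before it. camera_model takes no time and is no camera call.
- manip.sign_off(): hands the job in, once; it reports no verdict.
The state is a dict: "clock": time; "joints": joint angles; "qd": joint speeds; "effort": joint torques, N m; "eef_pos": TCP position; "eef_rot": TCP orientation; "wrist_force": force on the tool from outside, world axes, zero at the start; "moment": the same for the moment, N m; "finger_gap": finger opening in mm.
Only numpy, scipy, OpenCV 4.12 (cv2) and the standard library are available. Lean on these libraries where they do the work, as an engineer would, in place of code of your own. Each camera call takes 0.05 s, during which the arm holds its last target.

### The job

Dry-fit this small cutting board before glue-up: stand the last long hardwood strip on edge in the clamping board next to the other three, with its ends about level with theirs. Then push the sliding fence up until all four strips are packed snug against the fixed fence, still on edge and flat on the base. Leave the glue bottle, tape measure, try square and short offcut where they are.

Things in the scene. Friction and masses are not known exactly. Their poses are not given: they have to be found in the camera images.
- press: Clamping board screwed to the bench: white-faced plywood base, top at z 18 mm, spanning x -135..135, y -210..180 mm, two flush T-tracks along y. Origin on the bench plane, x along the fences, y the way the sliding fence opens, z up. Fixed fence: wooden rail at the -y end, y -210..-180 mm, full width, top at z 62 mm; its working face is at y = -180 mm.
- wall_face (a point): Centre of the foot of the fixed fence's working face, on the base's top (press frame x 0, y -180, z 18 mm); axes as the press.
- fence (a joint): Sliding fence, m: 0 fully open, grows as it moves to the fixed fence (press -y), range 0 to 0.22. The clear gap between the fences' working faces is 0.250 minus this value. Knobs slack: it slides with about 2.5 N of friction, stays where left and cannot rack; pushing it with four strips ahead takes about 5 to 12 N.
- fence_back (a point): Middle of the back of the sliding fence's rail, 40 mm above the bench; axes as the press. Rail 260 mm along x, 24 mm thick (its working face is 24 mm to press -y), from 18.5 to 61.5 mm above the bench. At x -85 and +85 two 40 mm wide feet with black star knobs reach 56 mm behind it (tops 45 mm above the bench); from x -65 to +65 the back is clear.
- strip_a: Dark hardwood strip on edge, 220 mm long (its x axis), 24 mm thick (its y axis), 45 mm high; about 160 g. Origin at the centre of its underside, z up. One of the three already standing in the clamping board, nearest the fixed fence.
- strip_b: Dark hardwood strip on edge, 220 mm long (its x axis), 20 mm thick (its y axis), 45 mm high; about 135 g. Origin at the centre of its underside, z up. One of the three already standing in the clamping board, the middle one.
- strip_c: Dark hardwood strip on edge, 220 mm long (its x axis), 30 mm thick (its y axis), 45 mm high; about 200 g. Origin at the centre of its underside, z up. One of the three already standing in the clamping board, nearest the sliding fence.
- strip_d: Dark hardwood strip on edge, 220 mm long (its x axis), 26 mm thick (its y axis), 45 mm high; about 175 g. Origin at the centre of its underside, z up. The last one, standing by itself on the bench to the left of the clamping board.
- offcut: Bystander: short offcut of the same hardwood, 95 x 26 x 45 mm, not part of the job. Origin at its underside.
- glue: Bystander: closed glue bottle, 60 mm across, 150 mm tall, beside the fixed fence on the outside, about 0.2 to 0.3 m from the middle of the board. Origin at its underside.
- tape: Bystander: tape measure, 75 x 66 x 36 mm. Origin at its underside.
- trysquare: Bystander: try square lying flat, 220 x 120 x 20 mm. Origin at its underside.
Not all that is in view belongs to the job. Leave any pink or turquoise look-alike of the strip_d alone.

How it is judged (in metres and radians):
At the end, for the whole second after the job is handed in: All four strips on edge (5 deg), flat on the base, parallel to the fences (3 deg), between them and within 30 mm of mid-board lengthwise; the last strip's ends within 15 mm of the others'; at most 4 mm slack left in all (fence above 0.146 m); all at rest; named bystanders not moved 40 mm or tipped (value of joint fence above 0.146 m and angle between each of strip_a, strip_b, strip_c, strip_d's own z axis and vertical below 0.08 rad and angle between the x axis of each of strip_a, strip_b, strip_c, strip_d and the x axis of press, either way round below 0.06 rad and linear speed of each of strip_a, strip_b, strip_c, strip_d below 0.01 m/s and z of strip_a in the frame of press between 0.014 and 0.022 m and y of strip_a in the frame of press between -0.178 and -0.078 m and x of strip_a in the frame of press between -0.03 and 0.03 m and z of strip_b in the frame of press between 0.014 and 0.022 m and y of strip_b in the frame of press between -0.178 and -0.078 m and x of strip_b in the frame of press between -0.03 and 0.03 m and z of strip_c in the frame of press between 0.014 and 0.022 m and y of strip_c in the frame of press between -0.178 and -0.078 m and x of strip_c in the frame of press between -0.03 and 0.03 m and z of strip_d in the frame of press between 0.014 and 0.022 m and y of strip_d in the frame of press between -0.178 and -0.078 m and x of strip_d in the frame of press between -0.03 and 0.03 m and x of strip_d in the frame of strip_a between -0.015 and 0.015 m and x of strip_d in the frame of strip_b between -0.015 and 0.015 m and x of strip_d in the frame of strip_c between -0.015 and 0.015 m and velocity of joint fence below 0.005 m/s); the robot touches nothing.
It fails at once if a bystander is shifted by more than 40 mm (distance of any of offcut, glue, tape, trysquare from where it was at the start of the episode above 0.04 m).
It fails at once if a bystander is tipped over (angle between any of offcut, glue, tape, trysquare's own z axis and vertical above 0.5 rad).
It also fails if it takes over 54 s, if anything falls off the work surface, if the arm or the gripper's body presses on something with over 40 N, if the wrist force passes 120 N, or if a joint passes its speed limit or range.

## Working session

There is one attempt and no reset: what is moved stays moved. The work goes in short steps, Python scripts to look and compute and a shell command to move; the robot and the scene stay as the last step left them, time stands still between calls to the robot, and variables do not carry over. Pictures are saved under pics/ and viewed, and the job is handed in when it is done.

```bash
ls; mkdir -p pics; cat > h.py <<'E'
import numpy as np, cv2
from cell import manip
from scipy.spatial.transform import Rotation as R
def snap(n,f):
    s=manip.read_state(); im=manip.camera(n); cv2.imwrite(f'pics/{f}.png',cv2.cvtColor(im,cv2.COLOR_RGB2BGR)); 
    return s,im
def c2w(n,s=None):
    m=manip.camera_model(n)
    if n=='wrist':
        T=np.eye(4);T[:3,:3]=R.from_euler('xyz',s['eef_rot']).as_matrix();T[:3,3]=s['eef_pos'];return m,T@np.array(m['T_tool_cam'])
    return m,np.array(m['cam_to_world'])
def rays(n,px,s=None):
    m,T=c2w(n,s);K=np.array([[m['fx'],0,m['cx']],[0,m['fy'],m['cy']],[0,0,1]])
    u=cv2.undistortPoints(np.array(px,float).reshape(-1,1,2),K,np.array(m['distortion'],float)).reshape(-1,2)
    d=np.c_[u[:,0],-u[:,1],-np.ones(len(u))]@T[:3,:3].T
    return T[:3,3],d
def onz(n,px,z,s=None):
    o,d=rays(n,px,s);return o+d*((z-o[2])/d[:,2])[:,None]
def tri(n1,p1,n2,p2,s1=None,s2=None):
    o1,d1=rays(n1,p1,s1);o2,d2=rays(n2,p2,s2);out=[]
    for a,b in zip(d1,d2):
        a=a/np.linalg.norm(a);b=b/np.linalg.norm(b)
        t=np.linalg.lstsq(np.c_[a,-b],o2-o1,rcond=None)[0]
        p,q=o1+a*t[0],o2+b*t[1];out.append(np.r_[(p+q)/2,np.linalg.norm(p-q)])
    return np.array(out)
E
python3 - <<'E'
from h import *
for n in('scene','top','wrist'): s,_=snap(n,n+'0'); m,T=c2w(n,s);print(n,T.round(2).tolist(),m['fx'])
print(manip.read_state())
E
```

```text
pics
scene [[0.65, -0.57, 0.5, 1017.15], [0.76, 0.5, -0.42, -350.38], [-0.01, 0.66, 0.75, 864.95], [0.0, 0.0, 0.0, 1.0]] 388.5778068487851
top [[0.01, 0.98, -0.18, 189.56], [-1.0, 0.01, -0.02, 79.17], [-0.01, 0.18, 0.98, 1538.96], [0.0, 0.0, 0.0, 1.0]] 482.17655990356775
wrist [[0.22, 0.94, 0.26, 197.71], [-0.97, 0.22, 0.06, -518.55], [-0.0, -0.26, 0.96, 384.03], [0.0, 0.0, 0.0, 1.0]] 344.67997475149565
{'clock': 0.15, 'joints': array([-1.41161586e+00,  3.00334316e-01,  1.52142110e+00,  2.66361624e-05,
        1.32068658e+00, -6.66031949e-02]), 'qd': array([ 4.16750310e-05, -2.54620873e-03, -3.01412216e-03, -2.19029520e-03,
        6.96059334e-05, -4.02211687e-04]), 'effort': array([ 7.35635276e-04, -5.31958365e+01, -3.52821171e+01,  7.08435802e-02,
        2.35750631e-02, -9.26033385e-05]), 'eef_pos': array([ 123.1007442 , -535.85230284,  205.02903956]), 'eef_rot': array([-3.14074691e+00, -8.22717381e-05,  2.25777026e-01]), 'wrist_force': array([ 0.28416644, -0.76207917,  0.02050034]), 'moment': array([-0.01768552,  0.00131185,  0.03667408]), 'finger_gap': 94.14504987201195}
```

View pics/top0.png

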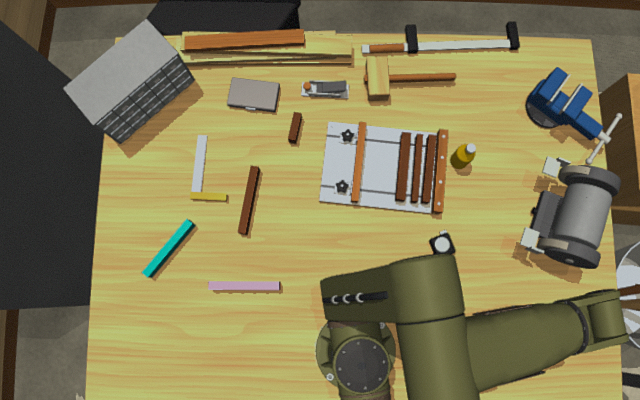

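View pics/scene0.png

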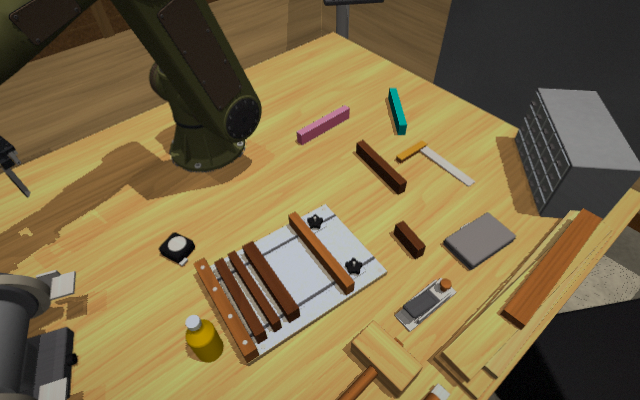

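The top view shows strip_d at about (250,200), the board at (385,168) with the strips at x≈402–432, and the sliding fence at x≈359. The offcut is at (295,127). The pink and turquoise strips are decoys. Next I'll measure.

```bash
python3 - <<'E'
from h import *
t=cv2.imread('pics/top0.png');s=cv2.imread('pics/scene0.png')
cv2.imwrite('pics/topc.png',cv2.resize(t[105:245,220:420+40],None,fx=3.3,fy=3.3,interpolation=cv2.INTER_CUBIC))
cv2.imwrite('pics/scc.png',cv2.resize(s[130:365,180:440],None,fx=2.5,fy=2.5,interpolation=cv2.INTER_CUBIC))
for n,im in(('top',t),('scene',s)):
    hsv=cv2.cvtColor(im,cv2.COLOR_BGR2HSV)
    m=cv2.inRange(hsv,(0,60,20),(14,255,110))
    cs,_=cv2.findContours(m,cv2.RETR_EXTERNAL,cv2.CHAIN_APPROX_NONE)
    for c in cs:
        if cv2.contourArea(c)>100: print(n,cv2.contourArea(c),cv2.boundingRect(c),cv2.boxPoints(cv2.minAreaRect(c)).round(1).tolist())
E
```

```text
top 296.0 (2, 349, 14, 51) [[1.100000023841858, 398.8999938964844], [3.799999952316284, 348.8999938964844], [15.5, 349.6000061035156], [12.800000190734863, 399.6000061035156]]
top 244.0 (4, 309, 15, 40) [[3.5, 347.70001220703125], [6.5, 308.1000061035156], [18.700000762939453, 309.1000061035156], [15.600000381469727, 348.70001220703125]]
top 112.5 (618, 285, 22, 11) [[617.7999877929688, 287.5], [638.9000244140625, 284.3999938964844], [640.0999755859375, 292.6000061035156], [618.9000244140625, 295.6000061035156]]
top 345.5 (240, 166, 19, 60) [[239.10000610351562, 224.8000030517578], [250.5, 165.6999969482422], [260.0, 167.5], [248.5, 226.60000610351562]]
top 501.0 (422, 135, 17, 68) [[421.20001220703125, 201.89999389648438], [427.0, 134.10000610351562], [438.8999938964844, 135.10000610351562], [433.1000061035156, 202.89999389648438]]
top 349.5 (411, 135, 12, 68) [[410.3999938964844, 202.0], [415.70001220703125, 134.5], [422.79998779296875, 135.10000610351562], [417.5, 202.5]]
top 558.5 (396, 133, 15, 69) [[395.1000061035156, 200.60000610351562], [400.79998779296875, 132.3000030517578]
[... 1490 characters left out ...]
], [294.29998779296875, 212.60000610351562], [356.0, 286.6000061035156], [345.8999938964844, 295.1000061035156]]
scene 830.5 (356, 140, 51, 54) [[352.0, 148.0], [362.5, 137.5], [409.5, 184.5], [399.0, 195.0]]
scene 504.5 (191, 21, 48, 84) [[173.3000030517578, 36.099998474121094], [204.0, 19.0], [244.0, 90.9000015258789], [213.1999969482422, 108.0]]
scene 328.0 (158, 0, 41, 55) [[156.5, 1.600000023841858], [192.60000610351562, -2.0999999046325684], [198.1999969482422, 53.599998474121094], [162.0, 57.20000076293945]]
scene 505.5 (10, 0, 59, 41) [[7.900000095367432, 14.899999618530273], [57.29999923706055, -15.699999809265137], [77.4000015258789, 16.799999237060547], [28.0, 47.400001525878906]]
```

View pics/topc.png

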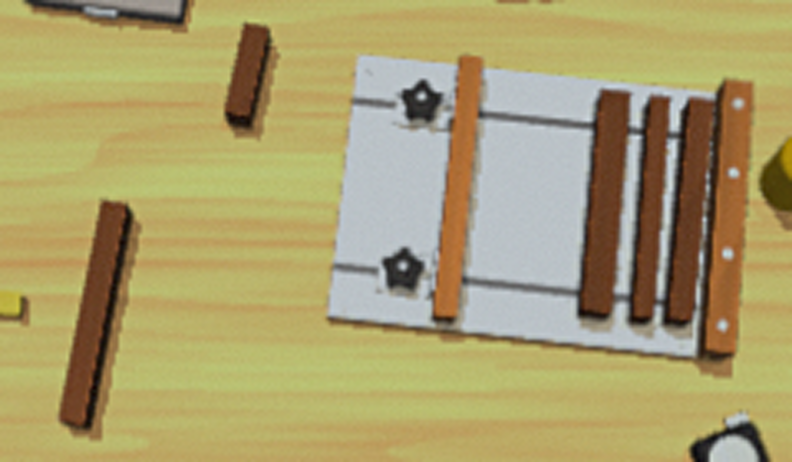

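View pics/scc.png

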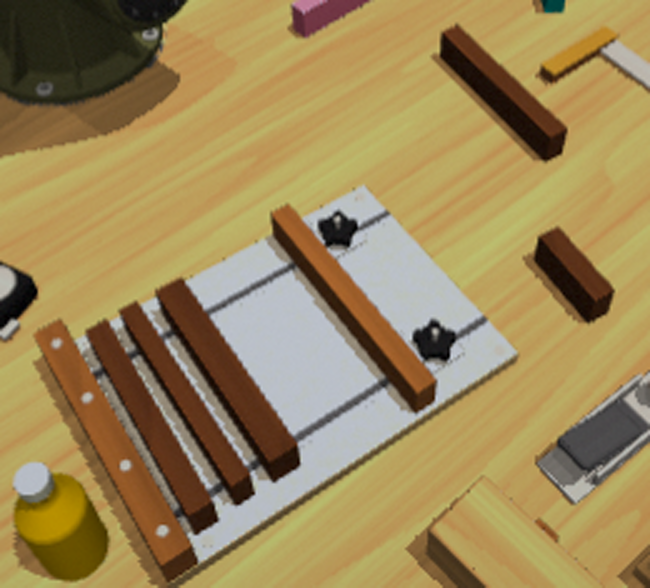

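```bash
cat > m.py <<'E'
from h import *
T=lambda a:np.array(a)/3.3+[220,105]-.35
S=lambda a:np.array(a)/2.5+[180,130]-.3
P={'d':([(101,202),(128,207),(88,428),(62,420)],[(564,131),(548,143),(441,38),(458,27)],45),
'base':([(357,57),(328,319)],[(517,354),(365,187)],18),
'fixed':([(725,80),(705,352),(733,355)],[(196,552),(60,321),(37,331)],62),
'slide':([(459,57),(482,59),(455,320),(432,317)],[(435,382),(417,396),(271,214),(288,206)],61.5),
'c':([(601,90),(630,93),(610,317),(580,313)],[(298,450),(274,463),(159,291),(181,280)],63),
'a':([(687,98),(714,101),(690,322),(666,319)],[(215,506),(194,517),(87,333),(106,322)],63),
'off':([(245,25),(271,31)],[(611,288),(598,303)],45)}
for k,(t,s,z) in P.items():
    print(k);print(tri('top',T(t),'scene',S(s)).round(1).tolist())
    a=onz('top',T(t),z);print(' top@z',a[:,:2].round(1).tolist());b=onz('scene',S(s),z);print(' sc@z',b[:,:2].round(1).tolist())
E
python3 m.py
```

```text
d
[[575.9, 334.5, 40.1, 3.1], [573.0, 309.5, 34.7, 1.0], [357.0, 342.8, 34.6, 2.9], [363.5, 366.3, 43.8, 2.9]]
 top@z [[575.7, 334.9], [570.7, 308.3], [355.0, 339.8], [362.4, 364.9]]
 sc@z [[577.8, 328.9], [578.3, 300.8], [365.9, 335.5], [365.0, 366.7]]
base
[[734.7, 87.0, 15.0, 0.0], [468.0, 115.5, 13.4, 4.0]]
 top@z [[733.6, 87.0], [466.1, 113.7]]
 sc@z [[735.7, 85.4], [471.9, 114.8]]
fixed
[[700.5, -272.2, 54.0, 4.2], [429.2, -243.7, 57.2, 0.4], [426.4, -268.0, 60.7, 3.5]]
 top@z [[697.0, -272.2], [428.3, -242.8], [425.6, -269.4]]
 sc@z [[704.6, -271.1], [432.7, -244.1], [428.1, -266.6]]
slide
[[719.5, -13.4, 57.8, 1.1], [718.3, -35.6, 56.5, 0.2], [458.9, -6.9, 57.0, 1.0], [461.7, 14.4, 55.8, 0.1]]
 top@z [[718.5, -12.7], [716.6, -35.1], [457.8, -7.1], [460.6, 14.6]]
 sc@z [[720.6, -15.4], [720.1, -37.6], [462.3, -8.4], [465.6, 11.9]]
c
[[687.5, -151.2, 56.4, 0.3], [684.1, -177.1, 60.7, 3.9], [463.0, -152.6, 57.6, 3.7], [466.2, -126.2, 55.8, 0.3]]
 top@z [[685.2, -150.3], [682.4, -178.5], [461.2, -153.4], [464.9, -125.1]]
 sc@z [[690.2, -152.7], [685.9, -175.9], [467.6, -152.3], [471.0, -128.3]]
a
[[680.4, -235.7, 55.2, 0.3], [677.2, -258.2, 60.2, 6.0], [458.1, -230.5, 56.4, 0.3], [460.3, -208.9, 56.7, 2.4]]
 top@z [[677.8, -234.0], [675.1, -260.3], [456.8, -229.3], [459.6, -206.5]]
 sc@z [[683.6, -237.0], [679.7, -255.8], [462.7, -231.3], [464.1, -211.0]]
off
[[756.0, 197.6, 47.5, 1.0], [754.9, 174.9, 40.6, 6.4]]
 top@z [[757.2, 198.1], [750.9, 172.2]]
 sc@z [[754.9, 198.8], [758.0, 175.0]]
```

```bash
cat >> h.py <<'E'
def rel(pos,yaw,s=None):
    s=s or manip.read_state(); R0=R.from_euler('xyz',s['eef_rot'])
    d=R0.inv().apply(np.array(pos)-s['eef_pos'])/1000
    Rt=R.from_euler('xyz',[np.pi,0,yaw]); v=(R0.inv()*Rt).as_rotvec()
    return d.round(4).tolist(),v.round(4).tolist()
E
python3 - <<'E'
from h import *
for p,y in (((450,-300,260),1.2),((560,0,260),2.2),((468,337,200),2.99)): print(rel(p,y))
E
```

```text
([0.3714, -0.1567, -0.0548], [-0.0007, -0.0005, -0.9742])
([0.5458, -0.4245, -0.0546], [-0.0005, -0.0009, -1.9742])
([0.5315, -0.7735, 0.0057], [-0.0001, -0.0012, -2.7642])
```

```bash
python3 -m pendant '[{"claw":0.094,"delta_pos":[0.06,-0.025,-0.02],"rotation":[0,0,-0.16]},{"claw":0.094,"delta_pos":[0.11,-0.047,-0.04],"rotation":[0,0,-0.33]},{"claw":0.094,"delta_pos":[0.17,-0.07,-0.055],"rotation":[0,0,-0.5]},{"claw":0.094,"delta_pos":[0.23,-0.1,-0.055],"rotation":[0,0,-0.67]},{"claw":0.094,"delta_pos":[0.28,-0.125,-0.055],"rotation":[0,0,-0.84]},{"claw":0.094,"delta_pos":[0.34,-0.16,-0.055],"rotation":[0,0,-1.0]},{"claw":0.094,"delta_pos":[0.39,-0.19,-0.055],"rotation":[0,0,-1.17]},{"claw":0.094,"delta_pos":[0.43,-0.23,-0.055],"rotation":[0,0,-1.34]},{"claw":0.094,"delta_pos":[0.46,-0.28,-0.055],"rotation":[0,0,-1.5]},{"claw":0.094,"delta_pos":[0.49,-0.33,-0.055],"rotation":[0,0,-1.67]}]'
python3 - <<'E'
from h import *
for p,y in (((560,0,260),2.2),((468,337,200),2.99)): print(rel(p,y))
snap('wrist','w1')
E
```

```text
clock: 1.4
eef_pos: [527.1, -102.6, 260.1]
eef_rot: [-3.141, -0.001, 1.901]
wrist_force: [0.7, -1.2, 0.0]
finger_gap: 94.2
([0.0864, 0.0644, 0.0001], [-0.0001, -0.0011, -0.2987])
([0.435, 0.0868, 0.0605], [0.0003, -0.0011, -1.0887])
```

```bash
python3 -m pendant '[{"claw":0.07,"delta_pos":[0.055,0.015,0],"rotation":[0,0,-0.18]},{"claw":0.07,"delta_pos":[0.11,0.03,0],"rotation":[0,0,-0.36]},{"claw":0.07,"delta_pos":[0.17,0.045,0.01],"rotation":[0,0,-0.54]},{"claw":0.07,"delta_pos":[0.23,0.055,0.02],"rotation":[0,0,-0.72]},{"claw":0.07,"delta_pos":[0.29,0.065,0.03],"rotation":[0,0,-0.9]},{"claw":0.07,"delta_pos":[0.35,0.075,0.045],"rotation":[0,0,-1.05]},{"claw":0.07,"delta_pos":[0.40,0.083,0.055],"rotation":[0,0,-1.089]},{"claw":0.07,"delta_pos":[0.435,0.087,0.06],"rotation":[0,0,-1.089]},{"claw":0.07,"delta_pos":[0.435,0.087,0.06],"rotation":[0,0,-1.089]}]'
python3 - <<'E'
from h import *
s,im=snap('wrist','w2');print(s['eef_pos'],s['eef_rot'])
E
```

```text
clock: 2.58
eef_pos: [463.0, 343.4, 200.3]
eef_rot: [3.14, -0.002, 3.006]
wrist_force: [0.5, -0.2, -0.5]
finger_gap: 70.1
[463.0209084  343.39482541 200.29887052] [ 3.13997228e+00 -1.70700464e-03  3.00554032e+00]
```

View pics/w1.png

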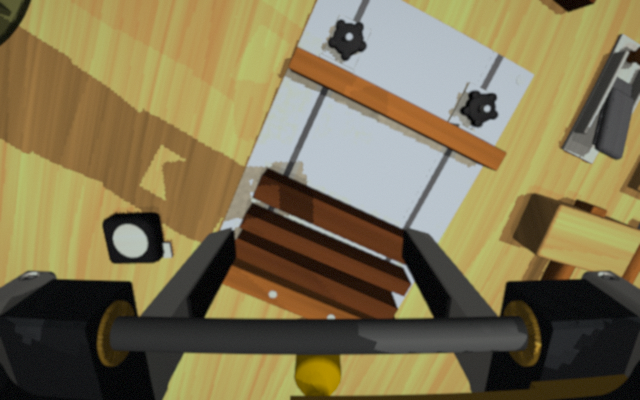

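View pics/w2.png

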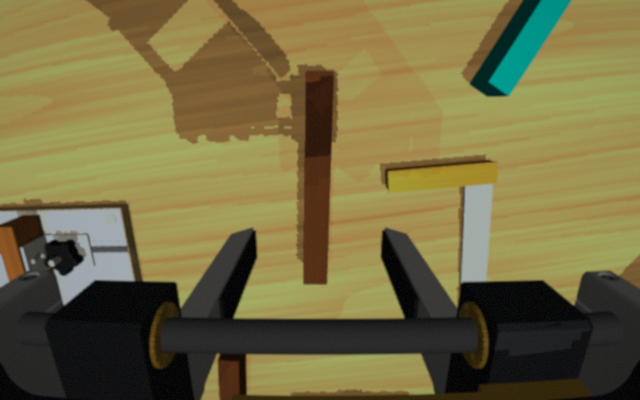

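w2 shows strip_d between columns 303 and 334 and rows 71 to 283, between the open fingers. Next I'll fix its pose from w2, and get the height from w2 against top.

```bash
python3 - <<'E'
from h import *
s=manip.read_state()
im=cv2.imread('pics/w2.png')
cv2.imwrite('pics/w2c.png',cv2.resize(im[55:300,270:370],None,fx=2.4,fy=2.4,interpolation=cv2.INTER_CUBIC))
# edges of strip per row
for r in (72,80,100,130,160,190,220,250,270,280):
    hsv=cv2.cvtColor(im[r:r+1,285:350],cv2.COLOR_BGR2HSV)[0]; print(r,[285+i for i in range(65) if hsv[i,1]>110 and hsv[i,0]<12][:1],[285+i for i in range(65) if hsv[i,1]>110 and hsv[i,0]<12][-1:])
p=[(305,71),(334,71),(327,284),(303,284)]
print(onz('wrist',p,45,s).round(1))
from m import T
t=T([(62,420),(88,428),(128,207),(101,202)])
E
```

```text
72 [312] [331]
80 [309] [331]
100 [309] [331]
130 [306] [330]
160 [308] [328]
190 [306] [327]
220 [305] [327]
250 [305] [325]
270 [307] [325]
280 [305] [324]
[[357.8 344.4  45. ]
 [361.5 370.9  45. ]
 [577.9 335.9  45. ]
 [574.4 310.   45. ]]
d
[[575.9, 334.5, 40.1, 3.1], [573.0, 309.5, 34.7, 1.0], [357.0, 342.8, 34.6, 2.9], [363.5, 366.3, 43.8, 2.9]]
 top@z [[575.7, 334.9], [570.7, 308.3], [355.0, 339.8], [362.4, 364.9]]
 sc@z [[577.8, 328.9], [578.3, 300.8], [365.9, 335.5], [365.0, 366.7]]
base
[[734.7, 87.0, 15.0, 0.0], [468.0, 115.5, 13.4, 4.0]]
 top@z [[733.6, 87.0], [466.1, 113.7]]
 sc@z [[735.7, 85.4], [471.9, 114.8]]
fixed
[[700.5, -272.2, 54.0, 4.2], [429.2, -243.7, 57.2, 0.4], [426.4, -268.0, 60.7, 3.5]]
 top@z [[697.0, -272.2], [428.3, -242.8], [425.6, -269.4]]
 sc@z [[704.6, -271.1], [432.7, -244.1], [428.1, -266.6]]
slide
[[719.5, -13.4, 57.8, 1.1], [718.3, -35.6, 56.5, 0.2], [458.9, -6.9, 57.0, 1.0], [461.7, 14.4, 55.8, 0.1]]
 top@z [[718.5, -12.7], [716.6, -35.1], [457.8, -7.1], [460.6, 14.6]]
 sc@z [[720.6, -15.4], [720.1, -37.6], [462.3, -8.4], [465.6, 11.9]]
c
[[687.5, -151.2, 56.4, 0.3], [684.1, -177.1, 60.7, 3.9], [463.0, -152.6, 57.6, 3.7], [466.2, -126.2, 55.8, 0.3]]
 top@z [[685.2, -150.3], [682.4, -178.5], [461.2, -153.4], [464.9, -125.1]]
 sc@z [[690.2, -152.7], [685.9, -175.9], [467.6, -152.3], [471.0, -128.3]]
a
[[680.4, -235.7, 55.2, 0.3], [677.2, -258.2, 60.2, 6.0], [458.1, -230.5, 56.4, 0.3], [460.3, -208.9, 56.7, 2.4]]
 top@z [[677.8, -234.0], [675.1, -260.3], [456.8, -229.3], [459.6, -206.5]]
 sc@z [[683.6, -237.0], [679.7, -255.8], [462.7, -231.3], [464.1, -211.0]]
off
[[756.0, 197.6, 47.5, 1.0], [754.9, 174.9, 40.6, 6.4]]
 top@z [[757.2, 198.1], [750.9, 172.2]]
 sc@z [[754.9, 198.8], [758.0, 175.0]]
```

View pics/w2c.png

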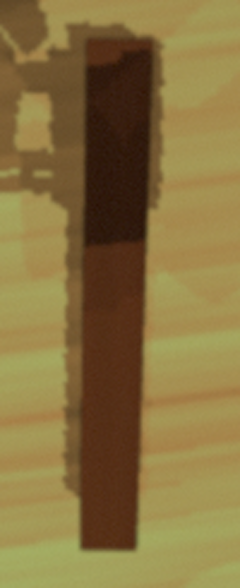

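```bash
python3 - <<'E'
from h import *
print(rel((468,340,12),2.983))
E
```

```text
([-0.0049, -0.0019, 0.1887], [0.0017, -0.0012, 0.0213])
```

```bash
python3 -m pendant '[{"claw":0.07,"delta_pos":[-0.005,-0.003,0.06],"rotation":[0,0,0.021]},{"claw":0.07,"delta_pos":[-0.005,-0.003,0.11],"rotation":[0,0,0.021]},{"claw":0.07,"delta_pos":[-0.005,-0.003,0.155],"rotation":[0,0,0.021]},{"claw":0.07,"delta_pos":[-0.005,-0.003,0.178],"rotation":[0,0,0.021]},{"claw":0.07,"delta_pos":[-0.005,-0.003,0.187],"rotation":[0,0,0.021]},{"claw":0.07,"delta_pos":[-0.005,-0.003,0.188],"rotation":[0,0,0.021]},{"claw":0.015,"delta_pos":[-0.005,-0.003,0.188],"rotation":[0,0,0.021]},{"claw":0.015,"delta_pos":[-0.005,-0.003,0.188],"rotation":[0,0,0.021]},{"claw":0.015,"delta_pos":[-0.005,-0.003,0.188],"rotation":[0,0,0.021]},{"claw":0.015,"delta_pos":[-0.005,-0.003,0.188],"rotation":[0,0,0.021]}]' 35
```

```text
clock: 3.88
eef_pos: [468.0, 339.0, 12.9]
eef_rot: [3.14, -0.001, 2.983]
wrist_force: [-0.1, 0.4, 0.8]
finger_gap: 33.3
```

```bash
python3 -m pendant '[{"claw":0.015,"delta_pos":[0,0,0],"rotation":[0,0,0]},{"claw":0.015,"delta_pos":[0,0,0],"rotation":[0,0,0]},{"claw":0.015,"delta_pos":[0,0,0],"rotation":[0,0,0]}]' 35
python3 - <<'E'
import cv2
im=cv2.imread('pics/w1.png')
cv2.imwrite('pics/w1c.png',cv2.resize(im[35:245,215:515],None,fx=2.6,fy=2.6,interpolation=cv2.INTER_CUBIC))
E
```

```text
clock: 4.25
eef_pos: [468.0, 339.0, 12.9]
eef_rot: [3.14, -0.001, 2.983]
wrist_force: [-0.7, 1.5, 1.0]
finger_gap: 25.5
```

View pics/w1c.png

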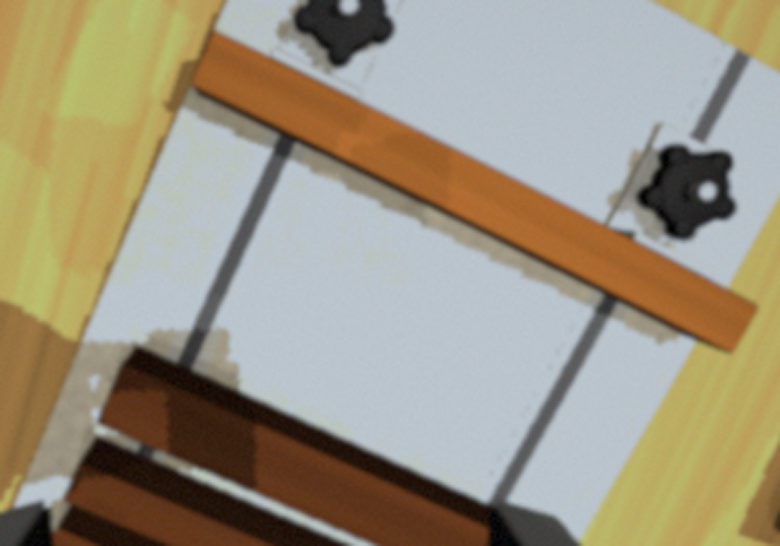

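```bash
python3 - <<'E' | tail -30
from h import *
s={'eef_pos':[527.1,-102.6,260.1],'eef_rot':[-3.141,-.001,1.901]}
W=lambda a:np.array(a)/2.6+[215,35]-.3
f=onz('wrist',W([(212,30),(193,88),(732,352),(757,305)]),61.5,s);print('fence +y-x,-y-x,-y+x,+y+x',f[:,:2].round(1).tolist())
c=onz('wrist',W([(122,372),(488,528),(103,420)]),63,s);print('c top',c[:,:2].round(1).tolist())
c=onz('wrist',W([(137,348),(480,500)]),18,s);print('c foot',c[:,:2].round(1).tolist())
T=lambda a:np.array(a)/3.3+[220,105]-.35
# heights from w1 x top
print(tri('wrist',W([(212,30),(193,88),(732,352),(757,305),(103,420)]),'top',T([(432,317),(455,320),(482,59),(459,57),(610,317)]),s).round(1).tolist())
for v in (f[3]-f[0],f[2]-f[1]): print(np.arctan2(v[1],v[0]))
E
```

```text
fence +y-x,-y-x,-y+x,+y+x [[462.0, 15.9], [461.6, -7.5], [716.5, -33.4], [717.9, -11.0]]
c top [[468.3, -128.1], [645.3, -143.6], [466.5, -151.4]]
c foot [[467.7, -126.3], [652.7, -144.6]]
[[461.4, 15.3, 59.9, 1.8], [460.2, -7.3, 49.7, 1.0], [715.3, -34.1, 64.2, 1.6], [717.4, -11.8, 63.2, 1.7], [464.6, -156.6, 45.6, 0.9]]
-0.1048669864383131
-0.1012008874965392
```

```bash
python3 - <<'E'
from h import *
for p,y in (((468,339,130),2.983),((583.5,-79,130),3.038),((583.5,-79,40),3.038)): print(rel(p,y))
E
```

```text
([0.0001, 0.0002, -0.1171], [0.002, -0.001, 0.0004])
([-0.1798, -0.3944, -0.118], [0.002, -0.0009, -0.0546])
([-0.1799, -0.3946, -0.028], [0.002, -0.0009, -0.0546])
```

```bash
python3 -m pendant '[{"claw":0.015,"delta_pos":[0,0,-0.04],"rotation":[0,0,0]},{"claw":0.015,"delta_pos":[0,0,-0.09],"rotation":[0,0,0]},{"claw":0.015,"delta_pos":[-0.005,-0.01,-0.12],"rotation":[0,0,0]},{"claw":0.015,"delta_pos":[-0.027,-0.06,-0.12],"rotation":[0,0,-0.008]},{"claw":0.015,"delta_pos":[-0.052,-0.115,-0.12],"rotation":[0,0,-0.016]},{"claw":0.015,"delta_pos":[-0.077,-0.17,-0.12],"rotation":[0,0,-0.024]},{"claw":0.015,"delta_pos":[-0.102,-0.225,-0.12],"rotation":[0,0,-0.032]},{"claw":0.015,"delta_pos":[-0.127,-0.28,-0.12],"rotation":[0,0,-0.04]},{"claw":0.015,"delta_pos":[-0.152,-0.334,-0.12],"rotation":[0,0,-0.048]},{"claw":0.015,"delta_pos":[-0.171,-0.376,-0.12],"rotation":[0,0,-0.0546]}]' 35
python3 - <<'E'
from h import *
for p,y in (((583.5,-79,110),3.038),((583.5,-79,33),3.038)): print(rel(p,y))
snap('wrist','w3');snap('top','t3');snap('scene','s3')
E
```

```text
clock: 5.5
eef_pos: [577.8, -61.9, 131.8]
eef_rot: [3.14, -0.001, 3.037]
wrist_force: [0.5, 0.9, -1.5]
finger_gap: 25.7
([-0.0075, -0.0165, 0.0217], [0.002, -0.0014, -0.0008])
([-0.0076, -0.0166, 0.0987], [0.002, -0.0014, -0.0008])
```

View pics/w3.png

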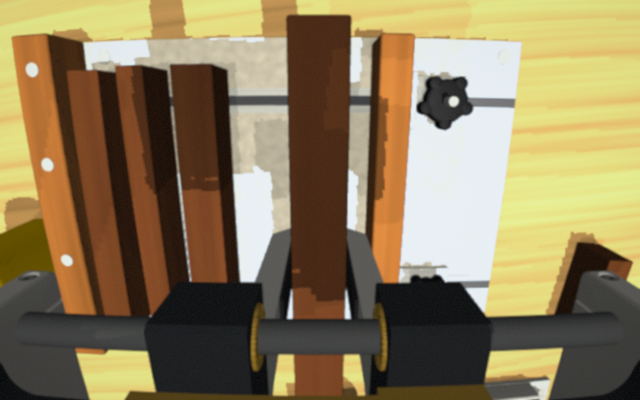

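View pics/s3.png

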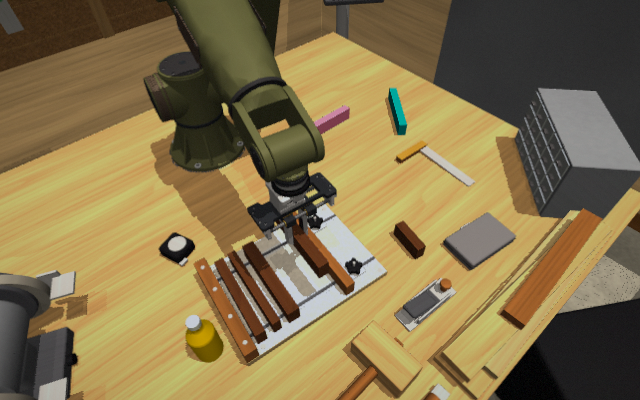

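```bash
python3 - <<'E'
from h import *
s=manip.read_state()
s={'eef_pos':[577.8,-61.9,131.8],'eef_rot':s['eef_rot']}
u=np.array([.9946,-.1038,0]);v=np.array([.1038,.9946,0])
for n,p,z in(('a',(69,72),63),('a2',(103,70),63),('b',(118,67),63),('b2',(155,66),63),('c',(172,66),63),('c2',(213,66),63),('c2low',(236,300),63),('d',(288,16),163.9),('d2',(350,16),163.9),('dlow1',(290,260),163.9),('dlow2',(347,260),163.9),('fence',(382,36),61.5),('fencelow',(375,250),61.5),('wall',(14,37),62)):
    q=onz('wrist',[p],z,s)[0];print(n,q[:2].round(1),round(q@u-587.7,1),round(q@v,1))
E
```

```text
a [ 458.6 -228.1] -107.9 -179.3
a2 [ 461.1 -202.1] -108.1 -153.1
b [ 460.7 -190.5] -109.8 -141.7
b2 [ 463.7 -163.7] -109.5 -114.7
c [ 465.3 -151.7] -109.2 -102.6
c2 [ 468.9 -123.1] -108.5 -73.7
c2low [ 649.7 -137.7] 72.8 -69.5
d [466.8 -62.1] -117.0 -13.4
d2 [469.4 -37.8] -116.9 11.1
dlow1 [570.8 -74.5] -12.3 -14.9
dlow2 [573.6 -48. ] -12.2 11.8
fence [462.   -6.1] -127.6 41.9
fencelow [617.7 -21.3] 28.9 42.9
wall [ 427.6 -266.4] -134.8 -220.6
```

```bash
python3 -m pendant '[{"claw":0.015,"delta_pos":[-0.008,-0.0165,0.0],"rotation":[0,0,0]},{"claw":0.015,"delta_pos":[-0.008,-0.0165,0.02],"rotation":[0,0,0]},{"claw":0.015,"delta_pos":[-0.008,-0.0165,0.05],"rotation":[0,0,0]},{"claw":0.015,"delta_pos":[-0.008,-0.0165,0.075],"rotation":[0,0,0]},{"claw":0.015,"delta_pos":[-0.008,-0.0165,0.09],"rotation":[0,0,0]},{"claw":0.015,"delta_pos":[-0.008,-0.0165,0.096],"rotation":[0,0,0]},{"claw":0.015,"delta_pos":[-0.008,-0.0165,0.098],"rotation":[0,0,0]},{"claw":0.015,"delta_pos":[-0.008,-0.0165,0.0985],"rotation":[0,0,0]}]' 35
```

```text
clock: 6.65
eef_pos: [584.0, -78.4, 33.6]
eef_rot: [3.14, -0.001, 3.035]
wrist_force: [-0.2, -0.7, -2.0]
finger_gap: 25.8
```

```bash
python3 -m pendant '[{"claw":0.015,"delta_pos":[0,0,0.001],"rotation":[0,0,0]},{"claw":0.015,"delta_pos":[0,0,0.002],"rotation":[0,0,0]},{"claw":0.015,"delta_pos":[0,0,0.0025],"rotation":[0,0,0]},{"claw":0.015,"delta_pos":[0,0,0.0025],"rotation":[0,0,0]}]' 35
```

```text
clock: 7.15
eef_pos: [584.0, -78.4, 31.1]
eef_rot: [3.14, -0.001, 3.035]
wrist_force: [-0.3, 0.9, -2.2]
finger_gap: 25.9
```

```bash
python3 -m pendant '[{"claw":0.015,"delta_pos":[0,0,0.0005],"rotation":[0,0,0]},{"claw":0.015,"delta_pos":[0,0,0.001],"rotation":[0,0,0]},{"claw":0.015,"delta_pos":[0,0,0.001],"rotation":[0,0,0]}]' 35
```

```text
clock: 7.52
eef_pos: [584.1, -78.4, 30.9]
eef_rot: [3.14, -0.001, 3.035]
wrist_force: [-4.6, 1.6, 8.6]
finger_gap: 25.6
```

```bash
python3 -m pendant '[{"claw":0.05,"delta_pos":[0,0,-0.0005],"rotation":[0,0,0]},{"claw":0.05,"delta_pos":[0,0,-0.0005],"rotation":[0,0,0]},{"claw":0.05,"delta_pos":[0,0,-0.0005],"rotation":[0,0,0]},{"claw":0.05,"delta_pos":[0,0,-0.0005],"rotation":[0,0,0]},{"claw":0.05,"delta_pos":[0,0,-0.03],"rotation":[0,0,0]},{"claw":0.05,"delta_pos":[0,0,-0.07],"rotation":[0,0,0]},{"claw":0.05,"delta_pos":[0,0,-0.1],"rotation":[0,0,0]},{"claw":0.05,"delta_pos":[0,0,-0.12],"rotation":[0,0,0]}]' 35
python3 - <<'E'
from h import *
u=np.array([.9946,-.1038]);v=np.array([.1038,.9946])
q=u*588+v*112
print(q,rel((q[0],q[1],150),3.038),rel((q[0],q[1],28),3.038))
snap('wrist','w4');snap('scene','s4')
E
```

```text
clock: 8.52
eef_pos: [584.4, -78.6, 152.5]
eef_rot: [3.14, 0.001, 3.035]
wrist_force: [0.6, 0.2, -0.0]
finger_gap: 49.9
[596.4504  50.3608] ([0.0017, 0.1295, 0.0027], [0.0017, 0.001, -0.0028]) ([0.0018, 0.1293, 0.1247], [0.0017, 0.001, -0.0028])
```

View pics/w4.png

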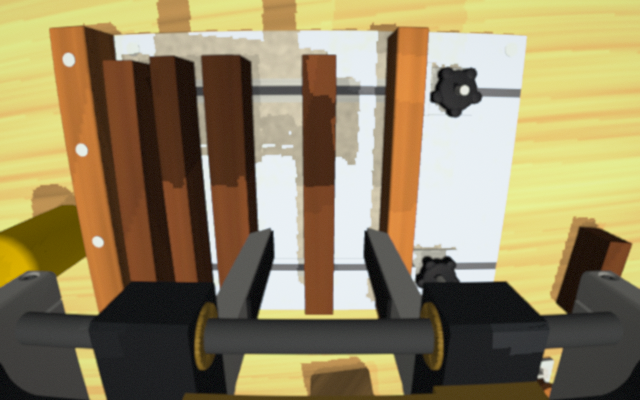

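strip_d stands upright between strip_c and the fence, with its end (row 56) level with the others. Next I'll go behind the fence with the fingers closed.

```bash
python3 -m pendant '[{"claw":0.0,"delta_pos":[0.002,0.05,0.003],"rotation":[0,0,-0.003]},{"claw":0.0,"delta_pos":[0.002,0.1,0.003],"rotation":[0,0,-0.003]},{"claw":0.0,"delta_pos":[0.002,0.13,0.003],"rotation":[0,0,-0.003]},{"claw":0.0,"delta_pos":[0.002,0.13,0.003],"rotation":[0,0,-0.003]},{"claw":0.0,"delta_pos":[0.002,0.13,0.003],"rotation":[0,0,-0.003]},{"claw":0.0,"delta_pos":[0.002,0.13,0.003],"rotation":[0,0,-0.003]}]' 35
python3 - <<'E'
from h import *
s,_=snap('wrist','w5');snap('top','t5');print(s['finger_gap'])
E
```

```text
clock: 9.38
eef_pos: [596.7, 49.6, 149.9]
eef_rot: [3.14, 0.003, 3.037]
wrist_force: [0.8, -0.6, -0.7]
finger_gap: 0.3
0.33331020166776537
```

View pics/w5.png

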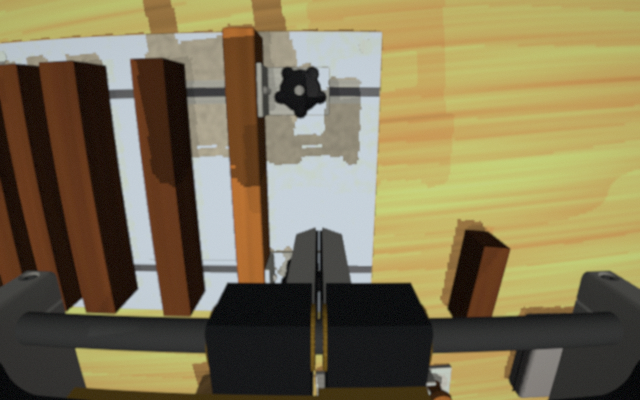

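```bash
python3 - <<'E'
from h import *
s=manip.read_state()
u=np.array([.9946,-.1038,0]);v=np.array([.1038,.9946,0])
for n,p,z in(('fback',(257,30),61.5),('fback',(267,280),61.5),('ffront',(224,30),61.5),('ffront',(237,270),61.5),('knob',(299,90),60),('d-end+',(183,59),63),('d-end-',(132,59),63)):
    q=onz('wrist',[p],z,s)[0];print(n,round(q@u-587.7,1),round(q@v,1))
E
python3 -m pendant '[{"claw":0.0,"delta_pos":[0,0,0.05],"rotation":[0,0,0]},{"claw":0.0,"delta_pos":[0,0,0.095],"rotation":[0,0,0]},{"claw":0.0,"delta_pos":[0,0,0.116],"rotation":[0,0,0]},{"claw":0.0,"delta_pos":[0,0,0.121],"rotation":[0,0,0]},{"claw":0.0,"delta_pos":[0,0,0.121],"rotation":[0,0,0]}]'
```

```text
fback -127.2 67.2
fback 73.2 66.8
ffront -127.6 43.1
ffront 63.7 41.2
knob -84.8 97.0
d-end+ -107.9 11.8
d-end- -109.0 -27.3
clock: 10.1
eef_pos: [597.5, 49.7, 29.8]
eef_rot: [3.14, 0.004, 3.037]
wrist_force: [0.8, -0.4, 0.4]
finger_gap: 0.6
```

```bash
python3 -m pendant '[{"claw":0.0,"delta_pos":[0,-0.012,0],"rotation":[0,0,0]},{"claw":0.0,"delta_pos":[0,-0.022,0],"rotation":[0,0,0]},{"claw":0.0,"delta_pos":[0,-0.028,0],"rotation":[0,0,0]},{"claw":0.0,"delta_pos":[0,-0.034,0],"rotation":[0,0,0]},{"claw":0.0,"delta_pos":[0,-0.04,0],"rotation":[0,0,0]},{"claw":0.0,"delta_pos":[0,-0.047,0],"rotation":[0,0,0]},{"claw":0.0,"delta_pos":[0,-0.054,0],"rotation":[0,0,0]},{"claw":0.0,"delta_pos":[0,-0.06,0],"rotation":[0,0,0]}]'
python3 - <<'E'
from h import *
snap('wrist','w6')
E
```

```text
clock: 11.1
eef_pos: [591.3, -10.4, 29.8]
eef_rot: [3.14, 0.004, 3.037]
wrist_force: [0.2, 2.5, 3.5]
finger_gap: 0.5
```

View pics/w6.png

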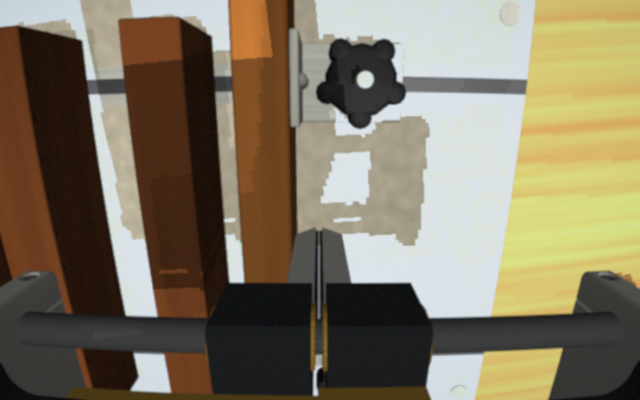

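The finger is on the fence back and the fence is sliding at about 2.5 N. I'll keep pushing.

```bash
python3 -m pendant '[{"claw":0.0,"delta_pos":[0,-0.006,0],"rotation":[0,0,0]},{"claw":0.0,"delta_pos":[0,-0.012,0],"rotation":[0,0,0]},{"claw":0.0,"delta_pos":[0,-0.018,0],"rotation":[0,0,0]},{"claw":0.0,"delta_pos":[0,-0.024,0],"rotation":[0,0,0]},{"claw":0.0,"delta_pos":[0,-0.03,0],"rotation":[0,0,0]},{"claw":0.0,"delta_pos":[0,-0.036,0],"rotation":[0,0,0]},{"claw":0.0,"delta_pos":[0,-0.042,0],"rotation":[0,0,0]},{"claw":0.0,"delta_pos":[0,-0.048,0],"rotation":[0,0,0]},{"claw":0.0,"delta_pos":[0,-0.054,0],"rotation":[0,0,0]},{"claw":0.0,"delta_pos":[0,-0.06,0],"rotation":[0,0,0]}]'
python3 - <<'E'
from h import *
snap('scene','s7');print(manip.read_state()['wrist_force'])
E
```

```text
clock: 12.4
eef_pos: [584.8, -71.0, 29.7]
eef_rot: [3.14, 0.004, 3.036]
wrist_force: [-2.3, 3.6, 4.2]
finger_gap: 0.3
[-0.25598969  2.24242884  1.64749637]
```

View pics/s7.png

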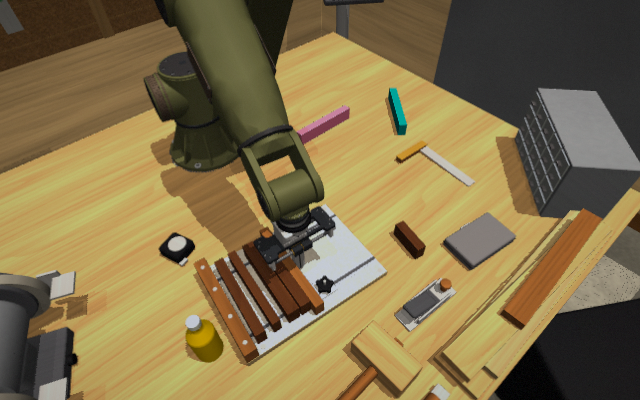

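```bash
python3 -m pendant '[{"claw":0.0,"delta_pos":[0,-0.005,0],"rotation":[0,0,0]},{"claw":0.0,"delta_pos":[0,-0.01,0],"rotation":[0,0,0]},{"claw":0.0,"delta_pos":[0,-0.015,0],"rotation":[0,0,0]},{"claw":0.0,"delta_pos":[0,-0.02,0],"rotation":[0,0,0]},{"claw":0.0,"delta_pos":[0,-0.024,0],"rotation":[0,0,0]},{"claw":0.0,"delta_pos":[0,-0.028,0],"rotation":[0,0,0]},{"claw":0.0,"delta_pos":[0,-0.032,0],"rotation":[0,0,0]},{"claw":0.0,"delta_pos":[0,-0.034,0],"rotation":[0,0,0]},{"claw":0.0,"delta_pos":[0,-0.036,0],"rotation":[0,0,0]}]'
```

```text
clock: 13.58
eef_pos: [581.0, -107.2, 29.7]
eef_rot: [3.14, 0.004, 3.036]
wrist_force: [-0.8, 7.5, 2.4]
finger_gap: 0.4
```

```bash
python3 -m pendant '[{"claw":0.0,"delta_pos":[0,-0.0015,0],"rotation":[0,0,0]},{"claw":0.0,"delta_pos":[0,-0.003,0],"rotation":[0,0,0]},{"claw":0.0,"delta_pos":[0,-0.0045,0],"rotation":[0,0,0]}]'
python3 -m pendant '[{"claw":0.0,"delta_pos":[0,-0.001,0],"rotation":[0,0,0]},{"claw":0.0,"delta_pos":[0,-0.002,0],"rotation":[0,0,0]}]'
```

```text
clock: 13.95
eef_pos: [580.6, -111.3, 29.6]
eef_rot: [3.139, 0.004, 3.036]
wrist_force: [-0.2, 8.5, 3.4]
finger_gap: 0.7
clock: 14.2
eef_pos: [580.4, -112.8, 29.6]
eef_rot: [3.139, 0.004, 3.036]
wrist_force: [-0.6, 8.0, 2.9]
finger_gap: 0.4
```

```bash
python3 -m pendant '[{"claw":0.0,"delta_pos":[0,-0.001,0],"rotation":[0,0,0]},{"claw":0.0,"delta_pos":[0,-0.002,0],"rotation":[0,0,0]}]'
python3 -m pendant '[{"claw":0.0,"delta_pos":[0,-0.001,0],"rotation":[0,0,0]},{"claw":0.0,"delta_pos":[0,-0.0015,0],"rotation":[0,0,0]}]'
python3 - <<'E'
from h import *
snap('scene','s8');im=cv2.imread('pics/s8.png');cv2.imwrite('pics/s8c.png',cv2.resize(im[180:365,180:400],None,fx=3,fy=3,interpolation=cv2.INTER_CUBIC))
E
```

```text
clock: 14.45
eef_pos: [580.2, -114.4, 29.6]
eef_rot: [3.138, 0.004, 3.037]
wrist_force: [-0.7, 8.0, 4.2]
finger_gap: 0.3
clock: 14.7
eef_pos: [580.1, -115.4, 29.7]
eef_rot: [3.137, 0.004, 3.037]
wrist_force: [-0.3, 7.9, 3.2]
finger_gap: 0.8
```

View pics/s8c.png

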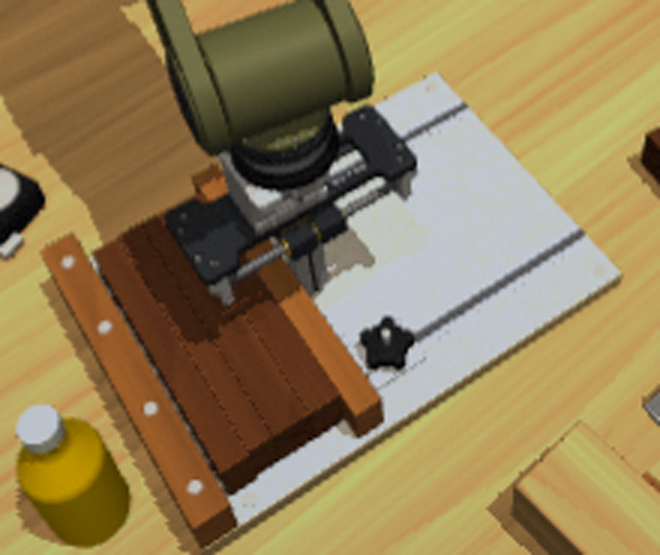

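The strips are packed together, with only a thin gap left at the fixed fence. I'll keep pushing gently until the force rises.

```bash
python3 -m pendant '[{"claw":0.0,"delta_pos":[0,-0.001,0],"rotation":[0,0,0]},{"claw":0.0,"delta_pos":[0,-0.002,0],"rotation":[0,0,0]}]'
python3 -m pendant '[{"claw":0.0,"delta_pos":[0,-0.001,0],"rotation":[0,0,0]},{"claw":0.0,"delta_pos":[0,-0.002,0],"rotation":[0,0,0]}]'
```

```text
clock: 15.0
eef_pos: [580.0, -117.0, 29.7]
eef_rot: [3.137, 0.004, 3.037]
wrist_force: [-0.8, 8.1, 3.0]
finger_gap: 0.8
clock: 15.25
eef_pos: [579.8, -118.5, 29.7]
eef_rot: [3.136, 0.003, 3.037]
wrist_force: [-0.8, 8.5, 4.0]
finger_gap: 0.6
```

```bash
python3 -m pendant '[{"claw":0.0,"delta_pos":[0,-0.001,0],"rotation":[0,0,0]},{"claw":0.0,"delta_pos":[0,-0.002,0],"rotation":[0,0,0]}]'
python3 -m pendant '[{"claw":0.0,"delta_pos":[0,-0.001,0],"rotation":[0,0,0]},{"claw":0.0,"delta_pos":[0,-0.002,0],"rotation":[0,0,0]}]'
```

```text
clock: 15.5
eef_pos: [579.7, -119.1, 29.7]
eef_rot: [3.134, 0.003, 3.037]
wrist_force: [0.9, 18.5, 4.7]
finger_gap: 0.6
clock: 15.75
eef_pos: [579.7, -119.1, 29.8]
eef_rot: [3.131, 0.003, 3.038]
wrist_force: [1.2, 24.3, 5.2]
finger_gap: 0.8
```

The force has climbed to 24 N with no movement, so the pack is against the fixed fence. I'll back off, lift and check.

```bash
python3 -m pendant '[{"claw":0.0,"delta_pos":[0,0.008,0],"rotation":[0,0,0]},{"claw":0.0,"delta_pos":[0,0.02,0],"rotation":[0,0,0]},{"claw":0.0,"delta_pos":[0,0.02,-0.03],"rotation":[0,0,0]},{"claw":0.0,"delta_pos":[0,0.02,-0.08],"rotation":[0,0,0]},{"claw":0.0,"delta_pos":[0,0.02,-0.14],"rotation":[0,0,0]},{"claw":0.0,"delta_pos":[0,0.02,-0.18],"rotation":[0,0,0]},{"claw":0.0,"delta_pos":[0,0.02,-0.18],"rotation":[0,0,0]}]'
python3 - <<'E'
from h import *
s,_=snap('wrist','w9');snap('scene','s9');snap('top','t9');print(s['eef_pos'],s['eef_rot'])
im=cv2.imread('pics/s9.png');cv2.imwrite('pics/s9c.png',cv2.resize(im[180:365,180:400],None,fx=3,fy=3,interpolation=cv2.INTER_CUBIC))
E
```

```text
clock: 16.62
eef_pos: [582.0, -101.2, 213.1]
eef_rot: [3.132, 0.008, 3.038]
wrist_force: [-0.3, -0.5, -0.8]
finger_gap: 0.6
[ 582.03356835 -101.19876977  213.07215033] [3.13216822 0.00845209 3.03779191]
```

View pics/w9.png

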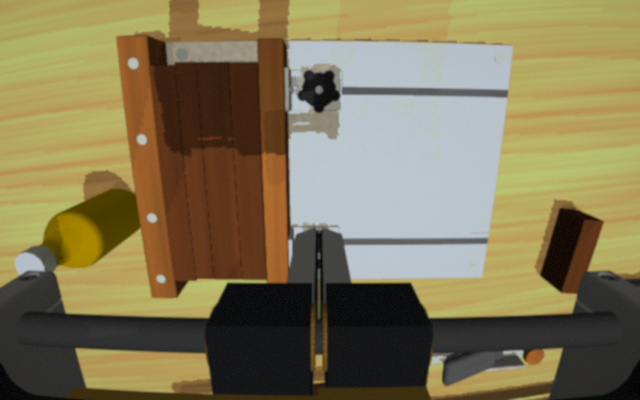

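View pics/s9c.png

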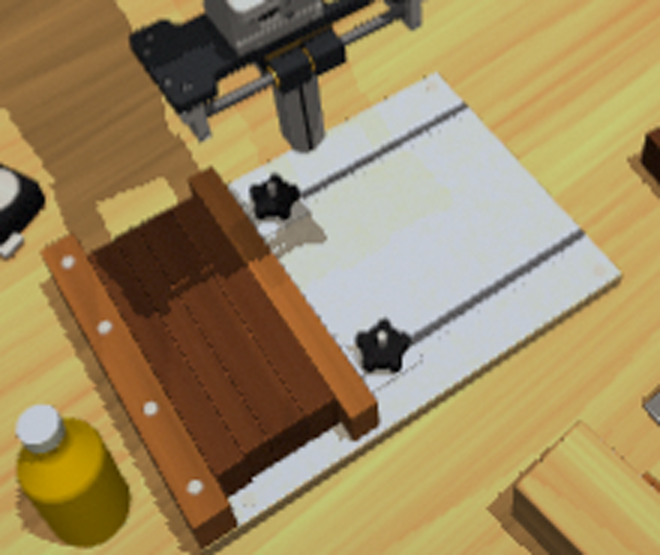

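View pics/t9.png

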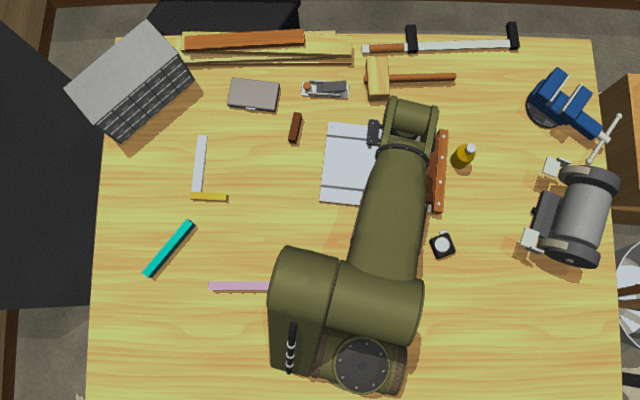

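w9, s9 and t9 show all four strips on edge and packed between the fences, with ends at about row 63 and row 280. The glue, tape, square and offcut are where they were. A last numeric check of the gap follows.

```bash
python3 - <<'E'
from h import *
im=cv2.imread('pics/w9.png');cv2.imwrite('pics/w9c.png',cv2.resize(im[30:300,110:300],None,fx=2.2,fy=2.2,interpolation=cv2.INTER_CUBIC))
E
```

```text
(no output)
```

View pics/w9c.png

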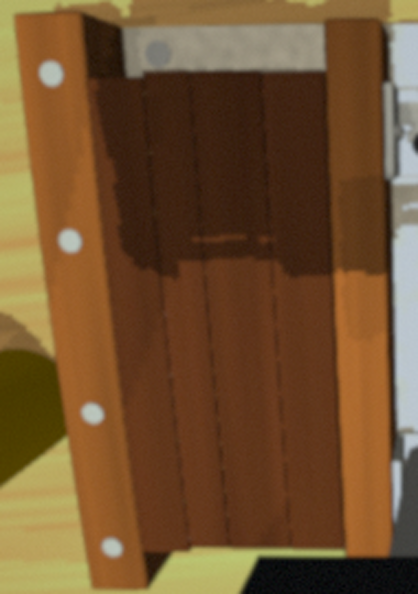

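```bash
python3 - <<'E'
from h import *
s=manip.read_state();W=lambda a:np.array(a)/2.2+[110,30]-.3
u=np.array([.9946,-.1038,0]);v=np.array([.1038,.9946,0])
for n,p,z in(('wall',(82,14),62),('wall',(148,587),62),('slide',(326,20),61.5),('slide',(345,552),61.5),('a end',(118,78),63),('bc end',(200,73),63),('d end',(298,73),63),('a end+',(165,551),63),('d end+',(320,548),63)):
    q=onz('wrist',[W(p)],z,s)[0];print(n,round(q@u-587.7,1),round(q@v,1))
E
```

```text
wall -135.9 -191.9
wall 125.3 -191.9
slide -131.5 -92.2
slide 105.6 -93.5
a end -110.4 -178.7
bc end -111.6 -144.3
d end -111.0 -104.1
a end+ 104.7 -180.5
d end+ 102.6 -105.2
```

```bash
python3 -c "
from cell import manip
print(manip.sign_off())"
```

```text
the job is handed in; nothing more can be done
None
```

The dry fit is done and handed in at about 17 s. `strip_d` stands on edge next to the other three, and all four are packed tight against the fixed fence. I pushed the sliding fence until the force rose from about 8 N to 24 N with no more movement, then backed the gripper clear.

**Last checks (wrist camera):**
- **Gap between the fences:** about 99 mm against 100 mm of strip thickness, so no slack within the roughly 2 mm calibration.
- **Strip ends:** level within about 2 mm, and upright and parallel in the pictures.
- **Position on the board:** the strips sit about 3–4 mm towards -x of mid-board by the wrist camera.
- **Bystanders:** the glue, tape measure, try square and offcut look unmoved in the before and after top views, checked by eye only.

**What disagreed:** early strip and fence heights from the top and scene cameras mostly came out about 5 mm low, up to 10 mm. Checking against the wrist camera and the contact force when setting `strip_d` down settled the heights. Some edges also differed between cameras by up to about 6 mm, so I used the wrist-camera readings for placing.

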